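# Roll the lip-balm ball home along the runway wall

### The job

Turn the turntable by its brass post until the open pink stall squarely faces the runway. Then push the pink lip-balm ball along the runway, keeping it close against the white wall and never lifting or knocking it away, until it is in the stall and at its back. Leave the turntable facing the runway, the ball at rest, and all the other things where they are.

Things in the scene. Friction and masses are not known exactly. Their poses are not given: they have to be found in the camera images.
- station: Fixed base of runway and turntable. Origin on the bench surface, on the turntable's vertical axis; z up. The runway is a flat wooden strip, top at z = 12 mm, from y = -421 (open end) to y = -119 mm (beside the turntable's rim), x = -55 (open edge) to 25 mm (wall). Push the ball along +y. The line x = 0 passes through the turntable's axis.
- wall_start (a point): Top inner corner of the straight white wall at the runway's open end: x = 25, y = -421, z = 47 mm in the station's frame. The wall's inner face is at x = 25 mm along the whole runway; the wall is 12 mm thick and stands 35 mm over the runway.
- turntable (a joint): Angle (rad) of the wooden turntable: radius 115 mm, deck top 9 mm over the bench, 3 mm below the runway. 0: the pink stall faces the runway; positive: counter-clockwise from above. Starts at 0.5 to 1.15, so turn it clockwise. Friction about 0.06 N m holds it; stops at -0.5 and 1.6. A 16 mm rim lip closes it but for the stall. Carries a fixed nail brush, comb (70 mm high) and mirror.
- post (a point): Centre of the top of the brass turning post: upright, round, 14 mm in diameter, 60 mm tall above the deck (top at 69 mm over the bench), fixed to the turntable 80 mm from its axis. At joint 0 it lies on the -x side of the station frame; nothing stands within 30 mm of it except the rim lip.
- stall (a point): Deck point (9 mm over the bench) on the middle line of the pink-floored stall, 78 mm from the turntable's axis. The stall is 74 mm wide between side walls 36 mm high, open at the rim; its back wall's face is 42 mm from the axis, so a ball touching it has its centre 65 mm from the axis.
- balm_center (a point): Centre of the lip-balm case: a pale pink silicone ball, 46 mm in diameter, about 60 g. It starts at rest on the runway within 6 mm of the wall, 260 to 350 mm from the turntable's axis, and rolls freely. Touching the wall its centre is at x = 2 mm in the station's frame, and on the runway at z = 35 mm.
- ring_dish: White ceramic ring dish, 84 mm across, 22 mm high, loose on the bench behind the wall; origin at the centre of its underside. To be left alone.
- cream_jar: Amber cream jar, 56 mm across, 45 mm high, loose behind the wall; origin at the centre of its underside. To be left alone.
- mug: Blue mug, 80 mm across, 90 mm high, loose on the left; origin at the centre of its underside. To be left alone.
- hairbrush: Dark wooden hairbrush, 210 mm long, 58 mm wide, 30 mm high, lying bristles down on the right of the bench; to be left alone.
- lotion: Green lotion bottle, 52 mm across, 140 mm high, loose to the left, beyond the turntable; origin at the centre of its underside. To be left alone.
There are look-alikes about, which are no part of the job. What is shaped like the part that bears balm_center but blue or turquoise is not meant.

How it is judged:
On the way, in this order (a step that is already met when the one before it is completed fails the run):
1. the turntable is turned so that the stall faces the runway, the ball still on the runway (value of joint turntable between -0.12 and 0.12 rad and y of balm_center in the frame of station below -0.15 m), for 0.2 s.
2. the ball is pushed along the runway against the wall, up to the turntable (y of balm_center in the frame of station above -0.17 m and x of balm_center in the frame of station above -0.023 m and height (world z) of balm_center below 0.045 m), for 0.05 s.
At the end, for the whole second after the job is handed in: The ball rests on the turntable's deck inside the pink stall, its centre within 22 mm (horizontally) of the stall point; the turntable is still within 0.15 rad of facing the runway squarely; both are at rest (horizontal distance between balm_center and stall below 0.022 m and height (world z) of balm_center between 0.028 and 0.036 m and linear speed of balm below 0.02 m/s and value of joint turntable between -0.15 and 0.15 rad and velocity of joint turntable between -0.05 and 0.05 rad/s); the robot touches nothing.
It fails at once if the ball strays more than about 25 mm from the wall while on the runway (x of balm_center in the frame of station below -0.023 m and y of balm_center in the frame of station below -0.119 m).
It fails at once if the ball is lifted (more than 15 mm) (height (world z) of balm_center above 0.05 m).
It fails at once if the ball is knocked away (faster than 0.45 m/s) (linear speed of balm above 0.45 m/s).
It fails at once if another thing is moved by more than 40 mm (distance of any of ring_dish, cream_jar, mug, hairbrush, lotion from where it was at the start of the episode above 0.04 m).
It also fails if it takes over 61 s, if anything falls off the work surface, if the arm or the gripper's body presses on something with over 40 N, if the wrist force passes 120 N, or if a joint passes its speed limit or range.

### The arm

A 7-joint arm with a two-finger parallel gripper is mounted at the origin on the work surface. World frame = base frame: x ahead of the robot, y to its left, z up, the work surface at z = 0. Lengths are in m, angles in rad, forces in N, time in s.
With the tool pointing down it reaches from about 0.4 to 0.85 m from the base axis. Payload 10.4 kg.
Tool frame: the origin (TCP) lies at the centre of the arm's flange, where the gripper is bolted on; the fingertips stand 182 mm ahead of it and the grasp point (between the pads) lies 164 mm ahead of it; z points along the fingers, y is the line along which they close (so a half turn about z gives the same grasp; the last joint's range is limited). The gripper opens to 87 mm and grips with 3 to 60 N. Pads are 19 mm wide; open, the fingers measure 117 mm over their backs; the gripper's body (75 mm by 190 mm) begins 51 mm behind the grasp point.
Start: joints at [1.161, 0.332, -0.065, 1.46, 0.022, 1.35, -0.088], TCP at [0.236, -0.579, 0.405] pointing down, gripper open.
Joint ranges: [-2.6, 2.6], [-0.5, 2.12], [-1.47, 1.34], [0.16, 2.42], [-1.27, 4.41], [0.06, 2.06], [-2.6, 2.6]. Speed limits (rad/s): [2.22, 2.22, 2.79, 2.79, 3.14, 3.14, 3.14].

### API

Orientations are given as a unit quaternion [w, x, y, z].
In Python, from cell import monitor, vision, job gives the robot as it stands. The module is installed in compiled form; this text tells all that it offers.
- The arm moves only by the tool play_rows, never from a script. Its argument "series" is a list of rows, each a list of 7 numbers: the shift along the world's x, y, z in units of 40 mm (1.0 is 40 mm), then the turn, a rotation vector about the world's x, y, z in units of 5 degrees (1.0 is 5 degrees), then the closure in counts, from 0 (fully open) to 255 (shut). A call has 1 to 10 rows; each row shifts and turns the commanded pose from where the row before left it; what a row does not reach is not made up. A row lasts 1/10 s, in which the tool goes at most 50 mm and 8.59 degrees, less where a joint would pass 70% of its speed; a pose out of reach is approached as far as the arm can. A call is refused whole if a number of a shift passes 1 or a number of a turn 1, either way. A call with a gripper value outside its range is refused whole. The fingers move at their own pace and stop on an object; "grip_force" is the grip in N (left out, the last holds). Time passes only in rows, so rows that do not move let the fingers close. It gives the time, the measured TCP pose, the force, the opening and the grip force at its end, in the units of the state.
- monitor.get_obs(): the state, without advancing time (a new reading comes with each control period).
- vision.grab_frame(name): name is "side" or "top" or "wrist"; returns a dict with "color" (420x560x3 uint8, red, green, blue), "range_z" (420x560 float32, m along the optical axis (not along the pixel's ray), 0 where there is no reading), "mtx" (3x3 intrinsics, pixels), "xyz" and "attitude" of the camera in the world. Camera axes: x right, y down, z forward; pixel columns grow to the right and rows downward; lengths in m; the calibration is good to about 2 mm. A picture is of the moment at which its call begins.
- job.hand_in(): hands the job in; it is judged then, once.
The state is a dict: "t": time; "joint_pos": joint angles; "dq": joint speeds; "tau": joint torques, N m; "position": TCP position; "ee_rot": TCP orientation; "contact_force": force on the tool from outside, world axes, zero at the start; "torque": the same for the moment, N m; "grip_width": finger opening in m; "grasp_force": force on a finger pad.
Only numpy, scipy, OpenCV 4.12 (cv2) and the standard library are available. Lean on these libraries where they do the work, as an engineer would, in place of code of your own. Each camera call takes 0.05 s, during which the arm holds its last target. There are 200 camera calls.

## Working session

There is one attempt and no reset: what is moved stays moved. The work goes in short steps, Python scripts to look and compute and a tool call to move; the robot and the scene stay as the last step left them, time stands still between calls to the robot, and variables do not carry over. Pictures are saved under pics/ and viewed, at most 10 in all, crops included, and the job is handed in when it is done.

Besides the shell and the picture viewer there is one more tool, called after "Call:" by a JSON object that holds its "op" and its "data". play_rows: Moves the arm, as the interface text tells. Its arguments: {"type":"object","properties":{"series":{"type":"array"},"grip_force":{"type":"number"}},"required":["series"]}

```bash
mkdir -p pics; cat > h.py <<'E'
import numpy as np, cv2
from scipy.spatial.transform import Rotation as R
from cell import monitor, vision, job
def grab(n):
    f=vision.grab_frame(n); q=f["attitude"]; q=np.array(q)
    f["R"]=R.from_quat([q[1],q[2],q[3],q[0]]).as_matrix() if q.size==4 else q.reshape(3,3)
    return f
def plane(f,u,v,z):
    d=f["R"]@np.linalg.inv(f["mtx"])@np.array([u,v,1.]); o=np.array(f["xyz"]); return o+d*(z-o[2])/d[2]
def cloud(f):
    h,w=f["range_z"].shape; v,u=np.mgrid[:h,:w]; p=np.stack([u,v,np.ones_like(u)],-1)@np.linalg.inv(f["mtx"]).T
    return (p*f["range_z"][...,None])@f["R"].T+np.array(f["xyz"])
def proj(f,p):
    c=f["R"].T@(np.array(p)-np.array(f["xyz"])); q=f["mtx"]@c; return q[:2]/q[2]
def save(f,n): cv2.imwrite("pics/"+n,cv2.cvtColor(f["color"],cv2.COLOR_RGB2BGR))
E
python3 - <<'E'
from h import *
for n in("top","side"):
    f=grab(n); save(f,n+"1.png"); print(n,f["xyz"],f["attitude"],f["mtx"])
print(monitor.get_obs())
E
```

```text
top [ 0.47525338 -0.00642447  1.31828048] [-0.02786533  0.71496502 -0.69788905  0.03161358] [[441.58114977   0.         273.05441312]
 [  0.         441.58114977 209.7774714 ]
 [  0.           0.           1.        ]]
side [-0.00497455  0.87049898  0.9971721 ] [ 0.12845013 -0.26025353  0.8686108  -0.40160171] [[465.43782742   0.         276.10050398]
 [  0.         465.43782742 206.82414154]
 [  0.           0.           1.        ]]
{'t': 0.1, 'joint_pos': array([ 1.16137353,  0.33279582, -0.06469809,  1.46087404,  0.02160635,
        1.34989471, -0.08847711]), 'dq': array([ 0.00036531, -0.00126122, -0.00142739, -0.00116884, -0.00028919,
       -0.000256  ,  0.00024864]), 'tau': array([ 1.81724397e-03, -6.24544215e+01,  2.50576698e-02, -3.90717494e+01,
       -6.13631378e-02,  3.66096874e-02,  6.46608032e-05]), 'position': array([ 0.23573877, -0.57870687,  0.4040334 ]), 'ee_rot': array([-6.19144584e-04,  9.81350009e-01,  1.92228388e-01, -1.54516311e-04]), 'contact_force': array([-0.42145935, -0.32326751,  0.7178116 ]), 'torque': array([-0.00018822, -0.01416884,  0.00809182]), 'grasp_force': 0.0, 'grip_width': 0.08708606198202348}
```

View pics/top1.png

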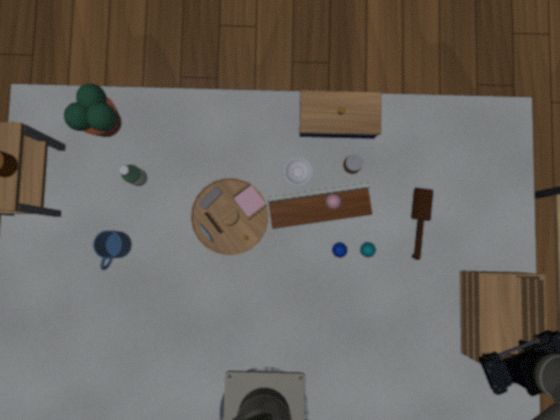

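View pics/side1.png

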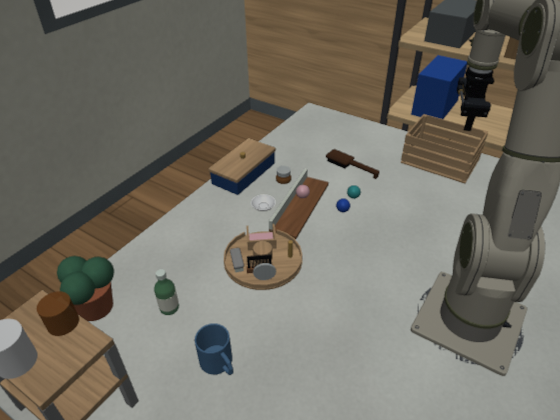

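The top view shows the turntable centred near (230,217), the stall at (250,201), and the post near (247,238). The runway spans (270,215) to (370,200), with the ball at (333,201). The side view agrees, with the post at (290,249).

```bash
python3 - <<'E'
from h import *
f=grab("top"); hsv=cv2.cvtColor(f["color"],cv2.COLOR_RGB2HSV); c=cloud(f)
def comps(m,amin=15):
    n,l,s,ce=cv2.connectedComponentsWithStats(m.astype(np.uint8)); return [(s[i,4],ce[i].round(1),l==i) for i in range(1,n) if s[i,4]>=amin]
H,S,V=hsv[...,0],hsv[...,1],hsv[...,2]
for a,ce,m in comps(((H>160)|(H<6))&(S>40)&(V>110)): print("pink",a,ce,plane(f,*ce,0.009)[:2],plane(f,*ce,0.035)[:2], np.median(c[m],0))
roi=np.zeros(H.shape,bool); roi[180:235,262:380]=1
m=roi&(S>90)&(V<150)&(H<20)
for a,ce,mm in comps(m,200):
    q=cv2.minAreaRect(np.argwhere(mm)[:,::-1].astype(np.float32)); print("runway",a,q)
    for b in cv2.boxPoints(q): print(plane(f,*b,0.012)[:2])
# turntable: elevated wood disc
roi=np.zeros(H.shape,bool); roi[170:262,182:274]=1
m=roi&(S>60)&(H<25)&(c[...,2]>0.004)
for a,ce,mm in comps(m,300):
    cn,_=cv2.findContours(mm.astype(np.uint8),cv2.RETR_EXTERNAL,cv2.CHAIN_APPROX_NONE); print("disc",a,cv2.minEnclosingCircle(cn[0]),cv2.fitEllipse(cn[0]))
# tall things near table
m=roi&(c[...,2]>0.05)
for a,ce,mm in comps(m,3): print("tall",a,ce,np.median(c[mm],0))
big=cv2.resize(cv2.cvtColor(f["color"][160:270,180:390],cv2.COLOR_RGB2BGR),None,fx=3.8,fy=3.8,interpolation=cv2.INTER_CUBIC)
cv2.imwrite("pics/crop.png",cv2.convertScaleAbs(big,alpha=1.5))
E
```

```text
pink 525 [249.4 200.5] [0.61176792 0.05908108] [0.60905699 0.05778025] [0.61130093 0.0590906  0.00959532]
pink 119 [333.  200.8] [ 0.616994  -0.1901873] [ 0.61417928 -0.1865381 ] [ 0.61190841 -0.18333652  0.05378315]
runway 2323 ((319.969970703125, 207.79000854492188), (25.597265243530273, 98.99494934082031), 81.8698959350586)
[6.08058077e-01 8.53315222e-05]
[ 0.65722648 -0.29132082]
[ 0.58162036 -0.30254096]
[ 0.53299361 -0.01247858]
disc 3511 ((229.2720184326172, 216.09066772460938), 38.21654510498047) ((227.37710571289062, 217.6209716796875), (70.6596450805664, 76.27867889404297), 140.1029815673828)
tall 279 [228.3 214.8] [0.56367633 0.11507205 0.05429633]
tall 53 [212.2 221.5] [0.54452779 0.16000349 0.0694668 ]
tall 66 [205.5 231.8] [0.5130616  0.17843897 0.06621282]
tall 21 [245. 237.] [0.50166742 0.06561109 0.06860694]
```

View pics/crop.png

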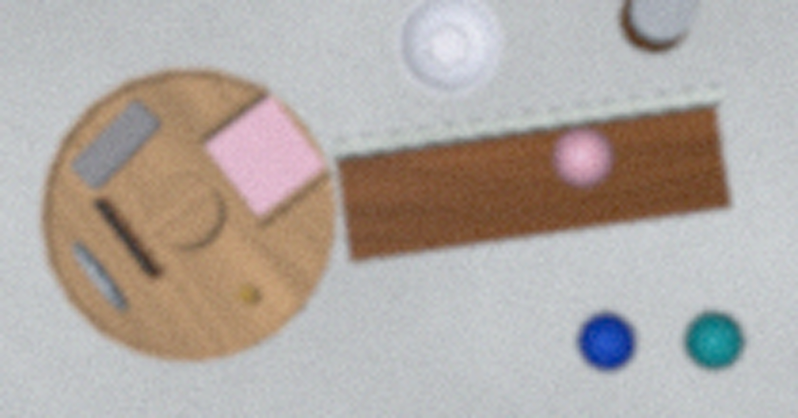

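Call:
{"op": "play_rows", "data": {"series": [[0.45, 0.94, 0, 0, 0, 0, 255], [0.45, 0.94, 0, 0, 0, 0, 255], [0.45, 0.94, 0, 0, 0, 0, 255], [0.45, 0.94, 0, 0, 0, 0, 255], [0.45, 0.94, 0, 0, 0, 0, 255], [0.45, 0.94, 0, 0, 0, 0, 255], [0.45, 0.94, 0, 0, 0, 0, 255], [0.45, 0.94, 0, 0, 0, 0, 255], [0.45, 0.94, 0, 0, 0, 0, 255], [0.45, 0.94, 0, 0, 0, 0, 255]]}}

```text
t: 1.15
position: [0.4161, -0.2011, 0.4048]
ee_rot: [0.0, 0.981, 0.192, -0.0]
contact_force: [0.6, -1.1, -0.6]
grip_width: 0.015
grasp_force: 0.0
```

Call:
{"op": "play_rows", "data": {"series": [[0.44, 0.94, 0, 0, 0, 0, 255], [0.44, 0.94, 0, 0, 0, 0, 255], [0.44, 0.94, 0, 0, 0, 0, 255], [0.44, 0.94, 0, 0, 0, 0, 255], [0.44, 0.94, 0, 0, 0, 0, 255], [0, 0, 0, 0, 0, 0, 255], [0, 0, 0, 0, 0, 0, 255]]}}

```text
t: 1.85
position: [0.5038, -0.0142, 0.4045]
ee_rot: [-0.0, 0.981, 0.193, -0.0]
contact_force: [0.9, -0.8, 0.6]
grip_width: 0.0005
grasp_force: 0.0
```

```bash
python3 - <<'E'
from h import *
f=grab("wrist"); save(f,"w1.png"); c=cloud(f); print(f["xyz"],f["attitude"])
o=monitor.get_obs(); print(o["t"],o["position"],o["ee_rot"])
print("proj", [proj(f,(0.5017,0.0656,0.069)).round(), proj(f,(0.5675,0.1139,0.009)).round(), proj(f,(0.614,-0.187,0.035)).round()])
E
```

```text
[0.5813852  0.0168996  0.38353161] [ 0.12867073  0.82026984 -0.55068047 -0.08574526]
1.9 [ 0.50364943 -0.01532204  0.4044564 ] [ 7.57543548e-05  9.81367650e-01  1.92138983e-01 -3.76485420e-04]
proj [array([196., 165.]), array([185.,  83.]), array([458., 151.])]
```

View pics/w1.png

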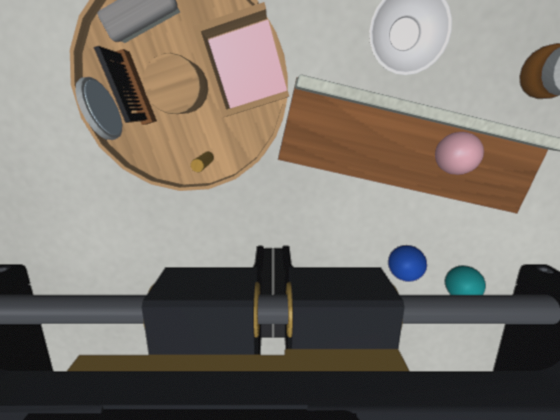

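The wrist view shows the post top at (198,166) and the runway's open-edge corners at (278,159) and (518,213). The ball is at (459,153).

```bash
cat > m.py <<'E'
from h import *
def meas(f,post,c1,c2):
    a=plane(f,*c1,.012)[:2]; b=plane(f,*c2,.012)[:2]; d=(a-b); L=np.linalg.norm(d); d/=L
    ex=np.array([d[1],-d[0]]); o=(a+.119*d+b+.421*d)/2+.055*ex; p=plane(f,*post,.069)[:2]
    return L,d,ex,o,p
E
python3 - <<'E'
from m import *
f=grab("wrist"); L,d,ex,o,p=meas(f,(198,166),(278,159),(518,213))
print(L,"yaw",np.degrees(np.arctan2(ex[1],ex[0])),"o",o,"post",p,np.linalg.norm(p-o),"joint",np.arctan2(-(p-o)@d,-(p-o)@ex)*-1)
hsv=cv2.cvtColor(f["color"],cv2.COLOR_RGB2HSV); m=((hsv[...,0]>160)|(hsv[...,0]<6))&(hsv[...,1]>40)&(hsv[...,2]>120)
n,l,s,ce=cv2.connectedComponentsWithStats(m.astype(np.uint8))
for i in range(1,n):
    if s[i,4]>300:
        q=plane(f,*ce[i],.035)[:2]; print(ce[i],"ball",q,"station",(q-o)@ex,(q-o)@d); q=plane(f,*ce[i],.009)[:2]; print("stall st",(q-o)@ex,(q-o)@d,np.arctan2((q-o)@ex,-(q-o)@d))
E=o-.08*ex; print("post end",E,"tcp end",E-.022*(E-p)/np.linalg.norm(E-p),"dir",np.degrees(np.arctan2(*(E-p)[::-1])))
E
```

```text
0.30246625344113254 yaw 9.447262395898203 o [0.56400357 0.11320411] post [0.50095315 0.06219313] 0.0811016369109656 joint -0.5153494282101262
[253.06900518  65.95399655] ball [0.60927852 0.04751082] station 0.033878008560651235 -0.07223371828129223
stall st 0.03633209015120076 -0.07022265552246017 0.4774580256003795
[459.32625995 151.75862069] ball [ 0.61378309 -0.19041189] station -0.0007310798692177004 -0.30766888187967895
stall st -0.0008588936813737555 -0.3232216728398398 -0.002657283629010307
post end [0.4850886  0.10007293] tcp end [0.49358724 0.07978074] dir 112.72456124153912
```

Call:
{"op": "play_rows", "data": {"series": [[0.39, 0.8, 0, 0, 0, 0, 255], [0, 0, -0.9, 0, 0, 0, 255], [0, 0, -0.9, 0, 0, 0, 255], [0, 0, -0.9, 0, 0, 0, 255], [0, 0, -0.9, 0, 0, 0, 255], [0, 0, -0.9, 0, 0, 0, 255], [0, 0, 0, 0, 0, 0, 255], [0, 0, 0, 0, 0, 0, 255]]}}

```text
t: 2.75
position: [0.5194, 0.0163, 0.2254]
ee_rot: [0.0, 0.981, 0.192, -0.0]
contact_force: [-0.0, 0.1, 0.5]
grip_width: 0.0006
grasp_force: 0.0
```

Call:
{"op": "play_rows", "data": {"series": [[-0.06, 0.14, 0, 0, 0, 0, 255], [-0.06, 0.14, 0, 0, 0, 0, 255], [-0.06, 0.14, 0, 0, 0, 0, 255], [-0.06, 0.14, 0, 0, 0, 0, 255], [-0.06, 0.14, 0, 0, 0, 0, 255], [-0.06, 0.14, 0, 0, 0, 0, 255], [-0.06, 0.14, 0, 0, 0, 0, 255], [-0.06, 0.14, 0, 0, 0, 0, 255], [-0.06, 0.14, 0, 0, 0, 0, 255], [-0.06, 0.14, 0, 0, 0, 0, 255]]}}

```text
t: 3.75
position: [0.4952, 0.0736, 0.2247]
ee_rot: [0.0, 0.981, 0.192, -0.0]
contact_force: [-1.1, -1.4, -0.3]
grip_width: 0.0003
grasp_force: 0.5
```

Call:
{"op": "play_rows", "data": {"series": [[0, 0.06, 0, 0, 0, 0, 255], [0, 0, 0, 0, 0, 0, 255], [0, 0, 0, 0, 0, 0, 255], [0, 0, 0, 0, 0, 0, 255]]}}

```text
t: 4.15
position: [0.4955, 0.0754, 0.2248]
ee_rot: [-0.0, 0.981, 0.192, 0.0]
contact_force: [0.5, 1.2, -0.0]
grip_width: 0.0002
grasp_force: 0.0
```

```bash
cat > chk.py <<'E'
from h import *
ang=np.radians(9.45); ex=np.array([np.cos(ang),np.sin(ang)]); d=np.array([-ex[1],ex[0]]); o=np.array([.5640,.1132])
def chk(n):
    f=grab(n); hsv=cv2.cvtColor(f["color"],cv2.COLOR_RGB2HSV); m=((hsv[...,0]>160)|(hsv[...,0]<6))&(hsv[...,1]>40)&(hsv[...,2]>110)
    N,l,s,ce=cv2.connectedComponentsWithStats(m.astype(np.uint8))
    for i in range(1,N):
        if s[i,4]>60:
            q=plane(f,*ce[i],.033)[:2]; r=plane(f,*ce[i],.009)[:2]
            print(n,s[i,4],ce[i].round(),"ball-st",((q-o)@ex).round(4),((q-o)@d).round(4),"| floor-st",((r-o)@ex).round(4),((r-o)@d).round(4))
    return f
E
python3 - <<'E'
from chk import *
o_=monitor.get_obs(); print(o_["t"],o_["position"],o_["contact_force"])
chk("top"); f=chk("wrist"); save(f,"w2.png")
E
```

```text
4.15 [0.49551355 0.07541982 0.22476978] [ 0.50057299  1.21594128 -0.03437628]
top 412 [254. 206.] ball-st 0.0162 -0.0734 | floor-st 0.0185 -0.0728
top 128 [333. 201.] ball-st 0.0007 -0.3037 | floor-st 0.0028 -0.3074
wrist 12580 [383. 122.] ball-st 0.0127 -0.0662 | floor-st 0.0134 -0.0744
```

View pics/w2.png

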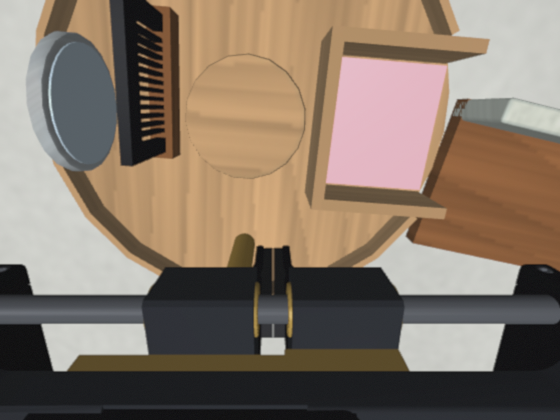

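The table is about 0.18 rad short, so the post needs about 14 mm more.

Call:
{"op": "play_rows", "data": {"series": [[-0.02, 0.08, 0, 0, 0, 0, 255], [-0.02, 0.08, 0, 0, 0, 0, 255], [-0.02, 0.08, 0, 0, 0, 0, 255], [-0.02, 0.08, 0, 0, 0, 0, 255], [0, 0, 0, 0, 0, 0, 255], [0, 0, 0, 0, 0, 0, 255]]}}

```text
t: 4.85
position: [0.4922, 0.0886, 0.2248]
ee_rot: [-0.0, 0.981, 0.192, 0.0]
contact_force: [0.2, -0.3, -0.0]
grip_width: 0.0003
grasp_force: 0.0
```

```bash
cat > ang.py <<'E'
from chk import *
f=chk("wrist"); chk("top")
hsv=cv2.cvtColor(f["color"],cv2.COLOR_RGB2HSV); m=((hsv[...,0]>160)|(hsv[...,0]<6))&(hsv[...,1]>40)&(hsv[...,2]>110)
cn,_=cv2.findContours(m.astype(np.uint8),cv2.RETR_EXTERNAL,cv2.CHAIN_APPROX_SIMPLE); cn=max(cn,key=cv2.contourArea)
P=np.array([((plane(f,*q[0],.009)[:2]-o)@ex,(plane(f,*q[0],.009)[:2]-o)@d) for q in cn])*1000
r=cv2.minAreaRect(P.astype(np.float32)); print(r)
print(monitor.get_obs()["position"])
E
python3 ang.py
```

```text
wrist 11038 [403. 149.] ball-st 0.0011 -0.0669 | floor-st 0.0002 -0.077
top 128 [333. 201.] ball-st 0.0006 -0.3035 | floor-st 0.0026 -0.3072
top 385 [254. 209.] ball-st 0.0077 -0.0707 | floor-st 0.0098 -0.0701
((-2.360363006591797, -77.34973907470703), (56.003501892089844, 71.92796325683594), 88.6974105834961)
[0.49223587 0.08836167 0.2248108 ]
```

Call:
{"op": "play_rows", "data": {"series": [[0.15, -0.4, 0, 0, 0, 0, 255], [0, 0, 0.9, 0, 0, 0, 255], [0, 0, 1, 0, 0, -1, 150], [0.3, -0.7, 1, 0, 0, -1, 0], [0.3, -0.7, 0, 0, 0, -1, 0], [0.3, -0.7, 0, 0, 0, -1, 0], [0, 0, 0, 0, 0, 0, 0], [0, 0, 0, 0, 0, 0, 0]]}}

```text
t: 5.75
position: [0.5341, -0.0119, 0.3403]
ee_rot: [-0.0, 1.0, 0.019, -0.0]
contact_force: [0.1, 0.0, -0.5]
grip_width: 0.0404
grasp_force: 0.0
```

```bash
python3 ang.py; python3 - <<'E'
from h import *
f=grab("wrist"); save(f,"w3.png")
E
```

```text
wrist 2639 [481. 120.] ball-st -0.0013 -0.308 | floor-st -0.0042 -0.323
wrist 2638 [230. 161.] ball-st -0.0089 -0.0865 | floor-st -0.0124 -0.0829
top 128 [333. 201.] ball-st 0.0005 -0.3036 | floor-st 0.0025 -0.3074
((-4.989952087402344, -323.05926513671875), (57.598724365234375, 48.86716842651367), 82.65380096435547)
[ 0.53387357 -0.01049704  0.34043318]
```

View pics/w3.png

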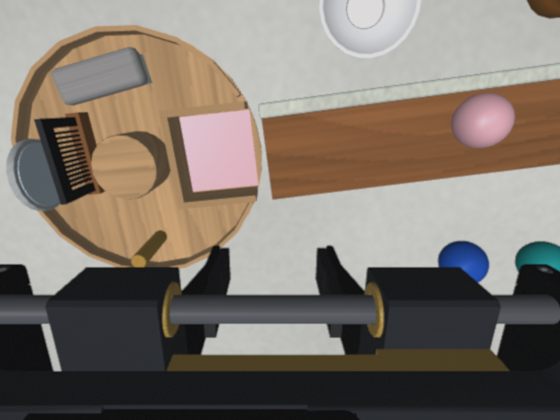

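```bash
python3 - <<'E'
from chk import *
f=grab("wrist"); print(monitor.get_obs()["position"])
S=lambda u,v,z:(lambda q:np.array([(q-o)@ex,(q-o)@d]).round(4))(plane(f,u,v,z)[:2])
print("runway corner (-55,-119)",S(272,198,.012)); p=S(138,262,.069); print("post",p,"joint",np.arctan2(p[1],-p[0])*-1)
a,b,c,e=[S(*q,.009) for q in((181,115),(248,110),(193,192),(257,186))]; print(a,b,c,e, (b-a)[0]/(b-a)[1],(e-c)[0]/(e-c)[1])
print("wall far top corner (37,-119,47)",S(262,104,.047), "knob centre",S(128,166,.009))
E
```

```text
[ 0.53387087 -0.01043339  0.34053344]
runway corner (-55,-119) [-0.0537 -0.1171]
post [-0.0804  0.0037] joint -0.04598745425593654
[ 0.0359 -0.0429] [ 0.0325 -0.1055] [-0.0384 -0.0391] [-0.0403 -0.1037] 0.05431309904153356 0.029411764705882446
wall far top corner (37,-119,47) [ 0.0357 -0.1203] knob centre [-0.0046  0.0187]
```

Call:
{"op": "play_rows", "data": {"series": [[0.4, -0.89, 0, 0, 0, 0, 0], [0.4, -0.89, 0, 0, 0, 0, 0], [0.4, -0.89, 0, 0, 0, 0, 0], [0.4, -0.89, 0, 0, 0, 0, 0], [0.4, -0.89, 0, 0, 0, 0, 0], [0, 0, 0, 0, 0, 0, 0], [0, 0, -0.5, 0, 0, 0, 0], [0, 0, -0.5, 0, 0, 0, 0], [0, 0, 0, 0, 0, 0, 0], [0, 0, 0, 0, 0, 0, 0]]}}

```text
t: 6.95
position: [0.6142, -0.1888, 0.3009]
ee_rot: [-0.0, 1.0, 0.019, -0.0]
contact_force: [0.8, 0.1, 0.7]
grip_width: 0.0874
grasp_force: 0.0
```

```bash
python3 - <<'E'
from chk import *
f=chk("wrist"); save(f,"w4.png"); o_=monitor.get_obs(); p=o_["position"][:2]-o; print(o_["position"],o_["grip_width"],"tcp st",p@ex,p@d)
E
```

```text
wrist 2251 [269. 218.] ball-st -0.0031 -0.3042 | floor-st -0.0115 -0.3029
wrist 3048 [ 28. 240.] ball-st 0.0031 -0.101 | floor-st -0.0047 -0.08
[ 0.61442888 -0.18892637  0.30161983] 0.08690353480596028 tcp st 0.00013935172779658972 -0.3063060461504707
```

View pics/w4.png

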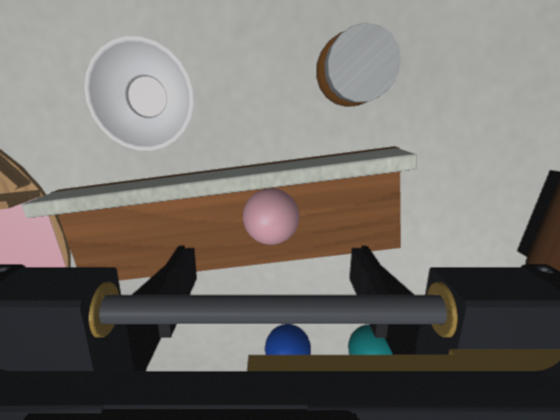

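The ball at (270,217) is centred between the fingers, so I'll descend.

Call:
{"op": "play_rows", "data": {"series": [[0, 0, -0.5, 0, 0, 0, 0], [0, 0, -0.5, 0, 0, 0, 0], [0, 0, -0.5, 0, 0, 0, 0], [0, 0, -0.5, 0, 0, 0, 0], [0, 0, -0.5, 0, 0, 0, 0], [0, 0, 0, 0, 0, 0, 0], [0, 0, 0, 0, 0, 0, 0]]}}

```text
t: 7.7
position: [0.6146, -0.1894, 0.2019]
ee_rot: [0.0, 1.0, 0.019, 0.001]
contact_force: [0.8, -0.2, -0.4]
grip_width: 0.087
grasp_force: 0.0
```

Call:
{"op": "play_rows", "data": {"series": [[0, 0, 0, 0, 0, 0, 30], [0, 0, 0, 0, 0, 0, 50], [0, 0, 0, 0, 0, 0, 70], [0, 0, 0, 0, 0, 0, 85], [0, 0, 0, 0, 0, 0, 90], [0, 0, 0, 0, 0, 0, 90], [0, 0, 0, 0, 0, 0, 90]], "grip_force": 3}}

```text
t: 8.4
position: [0.6141, -0.1895, 0.2005]
ee_rot: [0.0, 1.0, 0.019, -0.0]
contact_force: [0.5, 0.2, 0.3]
grip_width: 0.0565
grasp_force: 0.0
```

```bash
python3 - <<'E'
from chk import *
f=chk("wrist"); chk("top"); o_=monitor.get_obs(); p=o_["position"][:2]-o; print(o_["position"],o_["grip_width"],"tcp st",p@ex,p@d)
E
```

```text
wrist 3832 [265. 272.] ball-st 0.0028 -0.3045 | floor-st -0.0103 -0.3023
wrist 86 [268. 325.] ball-st -0.0295 -0.3014 | floor-st -0.0478 -0.2986
top 540 [255. 213.] ball-st -0.0024 -0.072 | floor-st -0.0004 -0.0714
[ 0.61410367 -0.18948516  0.20052185] 0.056381036307810294 tcp st -0.00027319736336195444 -0.30680386233142165
```

Call:
{"op": "play_rows", "data": {"series": [[-0.01, 0.06, 0, 0, 0, 0, 90], [-0.02, 0.12, 0, 0, 0, 0, 90], [-0.03, 0.18, 0, 0, 0, 0, 90], [-0.03, 0.18, 0, 0, 0, 0, 90], [-0.03, 0.18, 0, 0, 0, 0, 90], [-0.03, 0.18, 0, 0, 0, 0, 90], [-0.03, 0.18, 0, 0, 0, 0, 90], [-0.03, 0.18, 0, 0, 0, 0, 90], [-0.03, 0.18, 0, 0, 0, 0, 90], [-0.02, 0.12, 0, 0, 0, 0, 90]]}}

```text
t: 9.5
position: [0.6036, -0.1262, 0.2006]
ee_rot: [-0.0, 1.0, 0.019, 0.0]
contact_force: [0.2, -0.4, -0.0]
grip_width: 0.0565
grasp_force: 0.0
```

```bash
cat > c.py <<'E'
from chk import *
f=chk("wrist"); o_=monitor.get_obs(); p=o_["position"][:2]-o; print(o_["position"],o_["grip_width"],"tcp st",p@ex,p@d,o_["contact_force"])
E
python3 c.py
```

```text
wrist 117 [ 13. 237.] ball-st 0.0378 -0.1186 | floor-st 0.0304 -0.0965
wrist 4178 [278. 270.] ball-st 0.0032 -0.2468 | floor-st -0.0099 -0.2457
wrist 412 [ 37. 280.] ball-st 0.013 -0.1223 | floor-st 0.0015 -0.1008
[ 0.603618   -0.12544914  0.20059603] 0.056492725986484624 tcp st -0.00010269831821163589 -0.2419152469718891 [-0.3361528   1.88067348  0.28941755]
```

Call:
{"op": "play_rows", "data": {"series": [[-0.02, 0.12, 0, 0, 0, 0, 90], [-0.03, 0.18, 0, 0, 0, 0, 90], [-0.03, 0.18, 0, 0, 0, 0, 90], [-0.03, 0.18, 0, 0, 0, 0, 90], [-0.03, 0.18, 0, 0, 0, 0, 90], [-0.03, 0.18, 0, 0, 0, 0, 90], [-0.03, 0.18, 0, 0, 0, 0, 90], [-0.03, 0.18, 0, 0, 0, 0, 90], [-0.03, 0.18, 0, 0, 0, 0, 90], [-0.02, 0.12, 0, 0, 0, 0, 90]]}}

```text
t: 10.55
position: [0.5924, -0.059, 0.2006]
ee_rot: [-0.0, 1.0, 0.019, 0.0]
contact_force: [1.0, -0.9, -0.3]
grip_width: 0.0563
grasp_force: 0.0
```

```bash
python3 c.py
```

```text
wrist 3162 [ 96. 254.] ball-st 0.0238 -0.089 | floor-st 0.0142 -0.0731
wrist 4216 [278. 269.] ball-st 0.0033 -0.1789 | floor-st -0.0097 -0.1777
[ 0.59233385 -0.05826372  0.20056864] 0.056643999837713385 tcp st -0.00020275212542602075 -0.17378887016087657 [ 0.23651991  0.58516649 -0.59437354]
```

Call:
{"op": "play_rows", "data": {"series": [[-0.02, 0.12, 0, 0, 0, 0, 90], [-0.02, 0.14, 0, 0, 0, 0, 90], [-0.02, 0.14, 0, 0, 0, 0, 90], [-0.02, 0.14, 0, 0, 0, 0, 90], [-0.03, 0.14, 0, 0, 0, 0, 90], [-0.02, 0.14, 0, 0, 0, 0, 90], [-0.02, 0.14, 0, 0, 0, 0, 90], [-0.02, 0.14, 0, 0, 0, 0, 90], [-0.02, 0.14, 0, 0, 0, 0, 90], [-0.02, 0.12, 0, 0, 0, 0, 90]]}}

```text
t: 11.6
position: [0.5841, -0.0049, 0.2006]
ee_rot: [0.0, 1.0, 0.019, 0.0]
contact_force: [1.3, 1.0, -0.2]
grip_width: 0.0562
grasp_force: 0.0
```

```bash
python3 c.py; python3 - <<'E'
from h import *
f=grab("wrist"); save(f,"w5.png")
E
```

```text
wrist 8785 [236. 261.] ball-st 0.0116 -0.1034 | floor-st -0.0001 -0.0988
[ 0.58392446 -0.00399736  0.20059873] 0.056505498737211404 tcp st 0.00041180585835114136 -0.11887823475229867 [0.35797808 1.96473712 0.20500795]
```

View pics/w5.png

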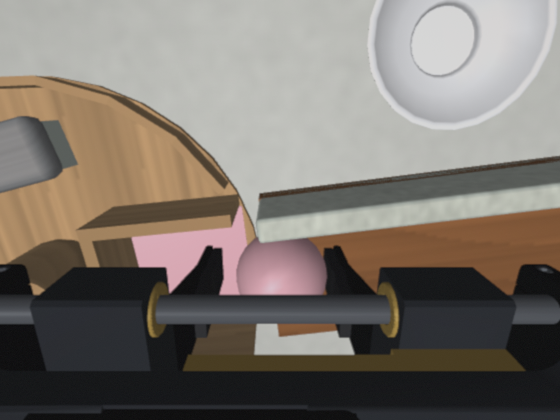

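Call:
{"op": "play_rows", "data": {"series": [[-0.015, 0.1, 0, 0, 0, 0, 90], [-0.015, 0.1, 0, 0, 0, 0, 90], [-0.015, 0.1, 0, 0, 0, 0, 90], [-0.015, 0.1, 0, 0, 0, 0, 90], [-0.015, 0.1, 0, 0, 0, 0, 90], [-0.015, 0.1, 0, 0, 0, 0, 90], [-0.015, 0.1, 0, 0, 0, 0, 90], [-0.01, 0.08, 0, 0, 0, 0, 90], [0, 0, 0, 0, 0, 0, 90], [0, 0, 0, 0, 0, 0, 90]]}}

```text
t: 12.7
position: [0.5795, 0.0257, 0.2005]
ee_rot: [0.0, 1.0, 0.019, 0.0]
contact_force: [-0.9, 0.5, -0.2]
grip_width: 0.0562
grasp_force: 0.0
```

```bash
python3 c.py; python3 - <<'E'
from h import *
f=grab("wrist"); save(f,"w6.png")
E
```

```text
wrist 6767 [256. 259.] ball-st 0.0119 -0.0827 | floor-st 0.0001 -0.0799
[0.57952573 0.02553668 0.20052155] 0.056409787517615696 tcp st 0.0009218739162961901 -0.08902278709349018 [-0.08269212  0.04927767 -0.67599968]
```

View pics/w6.png

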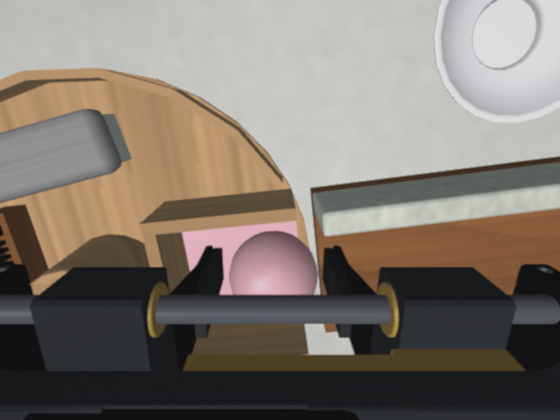

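Call:
{"op": "play_rows", "data": {"series": [[-0.01, 0.05, 0, 0, 0, 0, 90], [-0.01, 0.05, 0, 0, 0, 0, 90], [0, 0, 0, 0, 0, 0, 90], [0, 0, 0, 0, 0, 0, 90], [0, 0, 0.1, 0, 0, 0, 90], [0, 0, 0.2, 0, 0, 0, 90], [0, 0, 0.4, 0, 0, 0, 90], [0, 0, 0.8, 0, 0, 0, 90], [0, 0, 1, 0, 0, 0, 90], [0, 0, 1, 0, 0, 0, 90]]}}

```text
t: 13.8
position: [0.5784, 0.0299, 0.3434]
ee_rot: [-0.0, 1.0, 0.019, 0.0]
contact_force: [1.4, 0.4, -0.3]
grip_width: 0.0562
grasp_force: 0.0
```

Call:
{"op": "play_rows", "data": {"series": [[0.16, -1, 0.5, 0, 0, 0, 180], [0.1, -0.6, 0, 0, 0, 0, 255], [0, 0, 0, 0, 0, 0, 255], [0, 0, 0, 0, 0, 0, 255]]}}

```text
t: 14.2
position: [0.589, -0.0345, 0.3616]
ee_rot: [-0.0, 1.0, 0.018, 0.0]
contact_force: [-0.1, 0.7, 0.0]
grip_width: 0.0325
grasp_force: 0.0
```

```bash
python3 c.py; python3 - <<'E'
from h import *
f=grab("wrist"); save(f,"w7.png")
E
python3 c.py
```

```text
wrist 3364 [203. 203.] ball-st 0.0009 -0.0808 | floor-st -0.0055 -0.0746
[ 0.58891604 -0.03348009  0.36126535] 0.028079817806450306 tcp st 0.000494970850676027 -0.1487804209062327 [ 0.0413932   0.42373021 -0.40410185]
wrist 3460 [204. 202.] ball-st 0.0014 -0.0804 | floor-st -0.005 -0.0742
[ 0.58892327 -0.03290559  0.36084631] 0.020385832587945393 tcp st 0.0005964284140371374 -0.14821489959060435 [-0.23695915  0.36270747 -0.57161727]
```

View pics/w7.png

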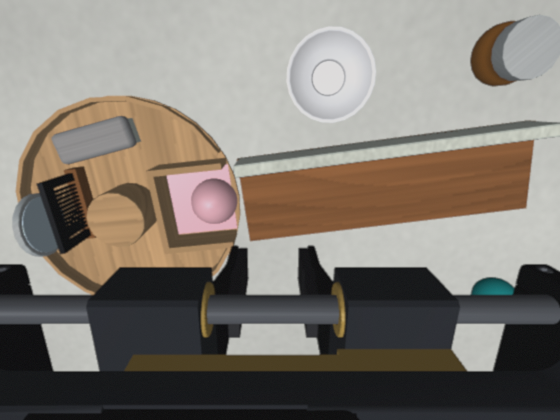

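The ball at (214,200) sits in the stall, still clear of the back wall. I'll nudge it in with the closed fingers.

```bash
cat > b.py <<'E'
from chk import *
import sys
n=sys.argv[1]; f=grab(n); c=cloud(f); S=(c[...,:2]-o)
sx,sy,z=S@ex,S@d,c[...,2]
hsv=cv2.cvtColor(f["color"],cv2.COLOR_RGB2HSV)
m=((hsv[...,0]>160)|(hsv[...,0]<8))&(hsv[...,1]>40)&(z>.022)&(z<.062)&(abs(sx)<.045)&(sy>-.14)&(sy<-.03)
P=np.stack([sx[m],sy[m],z[m]],1); A=np.c_[2*P,np.ones(len(P))]; s=np.linalg.lstsq(A,(P**2).sum(1),rcond=None)[0]
print(n,m.sum(),"sphere centre st",s[:3].round(4),"r",np.sqrt(s[3]+s[:3]@s[:3]).round(4),"top",P[P[:,2].argmax()].round(4))
o_=monitor.get_obs(); p=o_["position"][:2]-o; print(o_["t"],o_["position"],o_["grip_width"],"tcp st",p@ex,p@d)
E
python3 b.py wrist; python3 b.py wrist; python3 b.py top
```

```text
wrist 1616 sphere centre st [ 0.0021 -0.0904  0.0314] r 0.0226 top [ 0.0003 -0.0904  0.0558]
14.4 [ 0.5889677  -0.03299643  0.36071362] 0.015969974569234904 tcp st 0.0006253357815453851 -0.148311805085479
wrist 1640 sphere centre st [ 0.0022 -0.0903  0.0314] r 0.0226 top [-0.0006 -0.0883  0.0552]
14.45 [ 0.58899866 -0.03316246  0.36065085] 0.012319812629189658 tcp st 0.0006286157320527681 -0.14848066199447607
top 53 sphere centre st [-0.0227 -0.0646  0.0407] r 0.0244 top [-0.0089 -0.0818  0.0556]
14.5 [ 0.58902809 -0.03335139  0.36058716] 0.008655494724349351 tcp st 0.0006266301805942717 -0.1486718619604316
```

Call:
{"op": "play_rows", "data": {"series": [[0.04, 0, -0.8, 0, 0, 0.7, 255], [0, 0, -0.8, 0, 0, 0.7, 255], [0, 0, -0.8, 0, 0, 0, 255], [0, 0, -0.8, 0, 0, 0, 255], [0, 0, -0.6, 0, 0, 0, 255], [0, 0, -0.1, 0, 0, 0, 255], [0, 0, 0, 0, 0, 0, 255]]}}

```text
t: 15.2
position: [0.5907, -0.0339, 0.2044]
ee_rot: [-0.0, 0.997, 0.08, -0.0]
contact_force: [-0.6, 0.1, 1.4]
grip_width: 0.0006
grasp_force: 0.0
```

Call:
{"op": "play_rows", "data": {"series": [[-0.01, 0.08, 0, 0, 0, 0, 255], [-0.01, 0.08, 0, 0, 0, 0, 255], [-0.01, 0.08, 0, 0, 0, 0, 255], [-0.01, 0.08, 0, 0, 0, 0, 255], [-0.01, 0.06, 0, 0, 0, 0, 255], [-0.01, 0.06, 0, 0, 0, 0, 255], [-0.01, 0.06, 0, 0, 0, 0, 255], [-0.01, 0.06, 0, 0, 0, 0, 255], [-0.01, 0.06, 0, 0, 0, 0, 255], [-0.01, 0.06, 0, 0, 0, 0, 255]]}}

```text
t: 16.2
position: [0.5867, -0.0069, 0.2045]
ee_rot: [0.0, 0.997, 0.08, 0.0]
contact_force: [-0.2, -0.0, -0.3]
grip_width: 0.0006
grasp_force: 0.0
```

```bash
python3 b.py wrist
```

```text
wrist 2350 sphere centre st [ 0.0123 -0.0919  0.0345] r 0.0151 top [ 0.0111 -0.1225  0.0587]
16.25 [ 0.58660292 -0.00640894  0.20452466] 0.000860911009324344 tcp st 0.0026579711973091467 -0.12169686397746904
```

Call:
{"op": "play_rows", "data": {"series": [[-0.01, 0.05, 0, 0, 0, 0, 255], [-0.01, 0.05, 0, 0, 0, 0, 255], [-0.01, 0.05, 0, 0, 0, 0, 255], [-0.01, 0.05, 0, 0, 0, 0, 255], [-0.01, 0.05, 0, 0, 0, 0, 255], [-0.01, 0.05, 0, 0, 0, 0, 255], [-0.01, 0.05, 0, 0, 0, 0, 255], [-0.01, 0.05, 0, 0, 0, 0, 255], [0, 0, 0, 0, 0, 0, 255], [0, 0, 0, 0, 0, 0, 255]]}}

```text
t: 17.25
position: [0.5835, 0.0089, 0.2045]
ee_rot: [0.0, 0.997, 0.08, 0.0]
contact_force: [-0.8, -0.3, 0.0]
grip_width: 0.0005
grasp_force: 0.0
```

```bash
python3 b.py wrist
```

```text
wrist 2408 sphere centre st [ 0.0095 -0.0763  0.0336] r 0.0166 top [ 0.0156 -0.0719  0.0499]
17.3 [0.58352216 0.00885046 0.20454796] 0.000616992135634609 tcp st 0.0021244084097369123 -0.10613871758439544
```

Call:
{"op": "play_rows", "data": {"series": [[-0.01, 0.05, 0, 0, 0, 0, 255], [0, 0.05, 0, 0, 0, 0, 255], [-0.01, 0.04, 0, 0, 0, 0, 255], [0, 0, 0, 0, 0, 0, 255], [0, 0, 0, 0, 0, 0, 255], [0, 0, 0, 0, 0, 0, 255]]}}

```text
t: 17.9
position: [0.5827, 0.0144, 0.2045]
ee_rot: [0.0, 0.997, 0.08, 0.0]
contact_force: [-0.1, -0.6, -0.4]
grip_width: 0.0004
grasp_force: 0.0
```

Call:
{"op": "play_rows", "data": {"series": [[0.01, -0.05, 0, 0, 0, 0, 255], [0.02, -0.15, 0, 0, 0, 0, 255], [0.05, -0.3, 0, 0, 0, 0, 255], [0.1, -0.5, 0.5, 0, 0, 0, 255], [0, 0, 1, 0, 0, 0, 255], [0, 0, 1, 0, 0, 0, 255], [0.1, -0.7, 1, 0, 0, 0, 255], [0, 0, 0, 0, 0, 0, 255], [0, 0, 0, 0, 0, 0, 255]]}}

```text
t: 18.8
position: [0.5941, -0.0554, 0.3453]
ee_rot: [0.001, 0.997, 0.078, 0.001]
contact_force: [-0.0, 0.7, -0.6]
grip_width: 0.0007
grasp_force: 0.0
```

```bash
for i in 1 2 3; do python3 b.py wrist; done; python3 - <<'E'
from chk import *
f=grab("top"); c=cloud(f); S=c[...,:2]-o; sx,sy=S@ex,S@d
hsv=cv2.cvtColor(f["color"],cv2.COLOR_RGB2HSV)
m=(c[...,2]>.05)&(np.hypot(sx+.08,sy)<.025); print("post",m.sum(),np.median(sx[m]),np.median(sy[m]))
E
```

```text
wrist 1889 sphere centre st [ 0.0024 -0.0693  0.0314] r 0.0224 top [-0.0015 -0.0755  0.055 ]
18.85 [ 0.59370772 -0.05440067  0.34404239] 0.0004565336861127294 tcp st 0.0017867352842977045 -0.17020382380417867
wrist 1907 sphere centre st [ 0.0019 -0.069   0.0306] r 0.023 top [-0.0021 -0.0702  0.0551]
18.9 [ 0.59355148 -0.05373839  0.34341136] 0.0006544550485787586 tcp st 0.0017413548993810597 -0.16952487176144937
wrist 1916 sphere centre st [ 0.0023 -0.0696  0.0317] r 0.0221 top [-0.0013 -0.0663  0.0553]
18.95 [ 0.59352726 -0.05335877  0.34317292] 0.00035386184069236644 tcp st 0.0017797914437136866 -0.16914643609129715
post 20 -0.07853305098519284 0.003855853544211669
```

```bash
python3 -c "
from cell import job; print(job.hand_in())"
```

```text
the job is handed in; nothing more can be done
None
```

I turned the turntable to face the runway (about -0.05 rad by camera), and the ball rests about 4 mm short of the stall's back wall, 10 mm from the stall point; I didn't touch anything else, and I handed the job in at about 19 s, with no verdict returned.

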